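# Turn a cover plate over on the finishing block

## Robot

A 7-joint arm with a two-finger parallel gripper is mounted at the origin on a cart in front of the work surface, level with it; the furniture and walls round the work are solid. World frame = base frame: x ahead of the robot, y to its left, z up, the work surface at z = 0. Lengths are in m, angles in rad, forces in N, time in s.
With the tool pointing down it reaches from about 0.4 to 0.85 m from the base axis. Payload 10.4 kg.
Tool frame: the origin (TCP) lies at the very end of the fingers, on their centre line; the grasp point (between the pads) lies manip.hold_point_z behind it (manip.hold_point_z is the distance from the TCP to the grasp point, in m); z points along the fingers, y is the direction in which the jaws open and shut (so a half turn about z gives the same grasp; the last joint's range is limited). The gripper opens to 85 mm and grips with 20 to 120 N. Pads are 22 mm wide; open, the fingers measure 114 mm over their backs; the gripper's body (76 mm by 85 mm) begins 54 mm behind the grasp point. The pads swing forward as they close: fully open they stand 13 mm farther back than shut.
Start: joints at [1.282, 0.332, -0.065, 1.46, 0.022, 1.35, -0.088], TCP at [0.164, -0.603, 0.231] pointing down, gripper open.
Joint ranges: [-2.6, 2.6], [-0.5, 2.12], [-1.47, 1.34], [0.16, 2.42], [-1.27, 4.41], [0.06, 2.06], [-2.6, 2.6]. Speed limits (rad/s): [2.22, 2.22, 2.79, 2.79, 3.14, 3.14, 3.14].

## Interface

Orientations are given as a unit quaternion [x, y, z, w].
In Python, from workcell import manip gives the robot as it stands.
- The arm moves only by the tool jog_arm, never from a script. Its arguments are lists of equal length, an entry for each row: "translation": the shift along the world's x, y, z in mm, a list of three; "turn": the turn about the world's z in degrees. In form: {"translation": [[x, y, z], ...], "turn": [turn, ...]}. A call has 1 to 12 rows; each row is the pose to reach, as a shift and turn from the pose measured when the call began; what a row does not reach only later rows make up. A row lasts 1/12 s, in which the tool goes at most 41.7 mm and 7.16 degrees, less where a joint would pass 70% of its speed; a pose out of reach is approached as far as the arm can. A call with a gripper value outside its range is refused whole. "grip" is the finger opening in mm, from 0 to 85.4, set as the call begins (left out, the last holds). The fingers move at their own pace and stop on an object; "grip_force" is the grip in N (left out, the last holds). Time passes only in rows, so rows that repeat a pose let the fingers close. It gives the time, the measured TCP pose, the force and the opening at its end, in the units of the state.
- manip.get_obs(): the state, without advancing time (a new reading comes with each control period).
- manip.camera(name): name is "scene" or "top"; returns a dict with "frame" (400x640x3 uint8, red, green, blue), "mtx" (3x3 intrinsics, pixels), "pose" (4x4, takes a point from camera to world coordinates). Camera axes: x right, y down, z forward; pixel columns grow to the right and rows downward; lengths in m; the calibration is good to about 2 mm. A picture is of the moment at which its call begins. There is no depth.
- manip.hand_in(): hands the job in, once; it reports no verdict.
Trained networks look in a picture, given as the dict that the camera call returned (one of the last four; its "shot" number tells which), for a name from the list of things; names that differ only in an ending like _2 or _b are one class to them, and where a whole thing is asked for, a point or a joint stands for the part that bears it (a point fixed in the world has none). Each returns a list of dicts, best first, with "confidence" (0 to 1); they miss things now and then, are a little off and sometimes report something else, mostly with a low value. They report only what shows in the picture. A call takes as long as a camera call. They do not tell look-alikes from the thing itself.
- manip.outline_of(picture, label): "mask" (400x640 bool, what is visible of it) and "extent" ([left, top, right, bottom] in pixels, round what is visible of it).
- manip.pinpoint(picture, label): "at" ([column, row] in pixels: a listed point, or the origin of a listed thing).
The state is a dict: "clock": time; "joint_pos": joint angles; "joint_velocities": joint speeds; "tau": joint torques, N m; "position": TCP position; "ee_rot": TCP orientation; "ft_force": force on the tool from outside, world axes, zero at the start; "torque": the same for the moment, N m; "grip_width": opening from 0.0 (shut) to 1.0 (fully open).
Only numpy, scipy, OpenCV 4.12 (cv2) and the standard library are available. Lean on these libraries where they do the work, as an engineer would, in place of code of your own. Each camera call takes 0.05 s, during which the arm holds its last target. There are 200 camera calls.

## Task

Turn the bare aluminium cover plate over on the wooden block: slide it part-way out over the block's open end, without letting it drop, get under the overhanging edge and tip it over onto the cork pad, so that its blue face is up. Then push it home: lying flat on the cork, one long side flush against the steel stop and square with it. Leave the pot, oilstone, bush and brush where they are.

Things in the scene. Friction and masses are not known exactly. Their poses are not given: they have to be found in the camera images.
- plate: flat plate 92 (x) x 120 (y) x 6 (z) mm, 0.12 to 0.26 kg, too wide to span; origin at its very centre. +z points out of the bare aluminium face (up at the start), -z out of the blue one. Its dark holes are solid. It starts flat and wholly on the bare wooden deck, long sides within 0.12 rad of parallel to the open end, the rear one 25 to 50 mm short of the cork pad
- block: fixed wooden block 272 (x) x 150 (y) mm, origin at the centre of its underside, on the bench. Along its x (mm): open end, a free edge, at -136; bare deck, 50 above the bench, to +9; then cork pad, 5 higher (top at 55), to +124; steel stop rail, top at 70, to +136, over the full width. No side rails
- open_end (a point): middle of the top edge of the block's open end, at deck height; axes as the block's
- pad_front (a point): middle of the upper front edge of the cork pad (the step); axes as the block's
- stop_face (a point): middle of the foot of the steel stop's face, where it meets the cork; axes as the block's. The plate is home when its long side touches this face, i.e. its centre lies 46 mm before it
- paste_pot: bystander: closed round pot with a red lid, 58 mm across, 50 mm high, standing on the bench beside the block; origin at the centre of its underside
- oilstone_b: bystander: dark flat oilstone 25 x 75 x 10 mm lying on the bench beside the block; origin at the centre of its underside
- guide_bush_a: bystander: flanged steel bush, 40 mm across, 35 mm high, standing on the bench beside the block; origin at the centre of its underside
- cleaning_brush: bystander: purple brush 37 x 99 x 28 mm lying on the bench beside the block; origin at the centre of its underside
There are look-alikes about, which are no part of the job. Leave any purple or yellow look-alike of the plate alone.

How it is judged:
By the outcome, as a careful person would: the job done as asked, in the order asked, and still so for the second after the job is handed in, with the robot touching nothing.
It also fails if it takes over 58 s, if anything falls off the work surface, if the arm or the gripper's body presses on something with over 40 N, if the wrist force passes 120 N, or if a joint passes its speed limit or range.

## Working session

There is one attempt and no reset: what is moved stays moved. The work goes in short steps, Python scripts to look and compute and a tool call to move; the robot and the scene stay as the last step left them, time stands still between calls to the robot, and variables do not carry over. Pictures are saved under pics/ and viewed, about 8 in all and at most 12, crops included, and the job is handed in when it is done.

Besides the shell and the picture viewer there is one more tool, called after ">>>" as name([rows], argument=value, ...), one row to a line, values as JSON. jog_arm: Moves the arm, as the interface text tells. Its arguments: {"type":"object","properties":{"translation":{"type":"array"},"turn":{"type":"array"},"grip":{"type":"number"},"grip_force":{"type":"number"}},"required":["translation","turn"]}

```bash
mkdir -p pics; ls
cat > h.py <<'E'
from workcell import manip
import numpy as np, cv2
def ray(pic,uv,z):
    K=np.array(pic["mtx"]);T=np.array(pic["pose"])
    d=T[:3,:3]@np.linalg.inv(K)@np.array([uv[0],uv[1],1.]);o=T[:3,3]
    return o+d*(z-o[2])/d[2]
def proj(pic,p):
    K=np.array(pic["mtx"]);T=np.array(pic["pose"])
    q=K@(T[:3,:3].T@(np.array(p)-T[:3,3]));return q[:2]/q[2]
def save(pic,n): cv2.imwrite("pics/"+n,pic["frame"][:,:,::-1])
E
python3 - <<'E'
from h import *
print(manip.get_obs(),manip.hold_point_z)
for c in("top","scene"):
    p=manip.camera(c);save(p,c+"0.png");print(c,np.round(p["pose"],3).tolist(),np.round(p["mtx"],1).tolist())
    for n,z in(("plate",.053),("block",0),("open_end",.05),("pad_front",.055),("stop_face",.055),("paste_pot",0),("oilstone_b",0),("guide_bush_a",0),("cleaning_brush",0)):
        for r in manip.pinpoint(p,n)[:3]: print(n,np.round(r["at"],1),round(r["confidence"],2),np.round(ray(p,r["at"],z),4))
E
```

```text
pics
{'clock': 0.0, 'joint_pos': array([ 1.28239378,  0.33285505, -0.06467765,  1.46094325,  0.02159453,
        1.34988914, -0.08850834]), 'joint_velocities': array([-0.00047567, -0.00082711, -0.00012755,  0.00025051,  0.00086656,
       -0.00160372, -0.00114715]), 'tau': array([-4.84853645e-04, -6.25444221e+01,  4.87659022e-02, -3.91618359e+01,
        1.62424886e-02,  9.73668764e-03, -3.77758454e-06]), 'position': array([ 0.16406333, -0.60269635,  0.23052545]), 'ee_rot': array([ 9.91182013e-01,  1.32505574e-01, -1.25881500e-04, -6.88430698e-04]), 'ft_force': array([ 0.10854718, -0.32447735,  0.40691187]), 'torque': array([ 0.02703316,  0.04552995, -0.02305922]), 'grip_width': 1.0017133846897812} 0.0187
top [[-0.026, -0.988, 0.153, 0.412], [-1.0, 0.027, 0.009, -0.11], [-0.013, -0.153, -0.988, 1.039], [0.0, 0.0, 0.0, 1.0]] [[377.0, 0.0, 329.7], [0.0, 377.0, 203.1], [0.0, 0.0, 1.0]]
plate [363.5 210.8] 0.86 [ 0.5421 -0.1891  0.053 ]
plate [226.3 253.4] 0.84 [0.4401 0.1718 0.053 ]
plate [424.2 152.3] 0.59 [ 0.6965 -0.3586  0.053 ]
block [336.7 206.7] 0.83 [ 0.5626 -0.1193  0.    ]
ope
[... 514 characters left out ...]
.02, -0.876, -0.481, 0.547], [0.0, 0.0, 0.0, 1.0]] [[447.5, 0.0, 316.4], [0.0, 447.5, 206.7], [0.0, 0.0, 1.0]]
plate [195.1 218.5] 0.73 [0.3744 0.1107 0.053 ]
plate [358.  229.9] 0.67 [ 0.5535 -0.192   0.053 ]
plate [466.6 247.2] 0.63 [ 0.6321 -0.3972  0.053 ]
block [330.1 241.3] 0.56 [ 0.5491 -0.1259  0.    ]
open_end [371.1 245.3] 0.65 [ 0.5241 -0.2412  0.05  ]
pad_front [330.6 214. ] 0.86 [ 0.5702 -0.1102  0.055 ]
stop_face [301.1 198.8] 0.95 [ 0.5863 -0.0144  0.055 ]
paste_pot [255.3 241.2] 0.88 [0.4469 0.0048 0.    ]
oilstone_b [303.3 270.7] 0.71 [ 0.4272 -0.145   0.    ]
guide_bush_a [395.5 235.2] 0.5 [ 0.6627 -0.2293  0.    ]
cleaning_brush [352.5 207.6] 0.55 [ 0.7122 -0.0816  0.    ]
```

Run:
```python
import cv2,numpy as np
a=cv2.imread("pics/top0.png")[110:310,180:480]; cv2.imwrite("pics/top0c.png",cv2.resize(a,None,fx=2.6,fy=2.6,interpolation=cv2.INTER_CUBIC))
```

```text
(no output)
```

View pics/top0c.png

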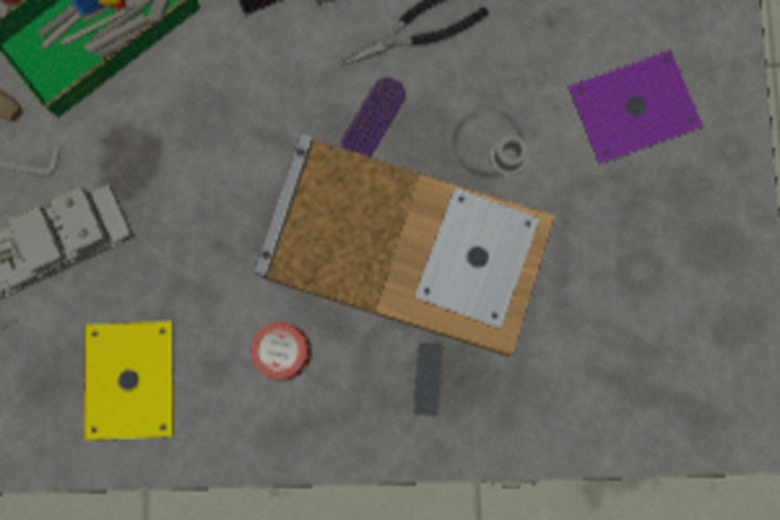

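View pics/scene0.png

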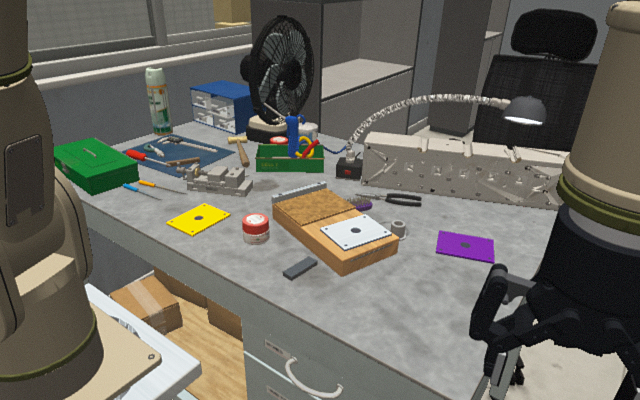

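The scene view confirms that the bare plate sits on the deck at about (358,230), with the yellow and purple look-alikes off the block. Next I'll fit the block and plate accurately, and look closely at the fingers.

```bash
cat >> h.py <<'E'
def quad(pic,label,zs,near=None):
    """min-area rectangle of the mask on plane z: centre, long-side yaw deg, sizes"""
    best=None
    for r in manip.outline_of(pic,label):
        c=max(cv2.findContours(r["mask"].astype(np.uint8),cv2.RETR_EXTERNAL,cv2.CHAIN_APPROX_NONE)[0],key=cv2.contourArea)[:,0]
        P=np.array([ray(pic,q,zs)[:2] for q in c])
        (cx,cy),(w,h),a=cv2.minAreaRect((P*1000).astype(np.float32))
        if near is None or np.hypot(cx/1000-near[0],cy/1000-near[1])<.08:
            return (round(cx,1),round(cy,1)),(round(w,1),round(h,1)),round(a,2),r["confidence"],cv2.boxPoints(((cx,cy),(w,h),a)).round(1).tolist()
E
python3 - <<'E'
from h import *
for c in("top","scene"):
    p=manip.camera(c)
    print(c,quad(p,"plate",.056,(.545,-.19)))
    print(quad(p,"block",.055))
    h=cv2.cvtColor(p["frame"],cv2.COLOR_RGB2HSV)
    for n in("pad_front","stop_face","open_end"):print(n,[ (ray(p,r["at"],.05 if n=="open_end" else .055)[:2]*1000).round(1) for r in manip.pinpoint(p,n)[:1]])
    if c=="scene": cv2.imwrite("pics/g.png",cv2.resize(p["frame"][230:400,440:560,::-1],None,fx=3.5,fy=3.5,interpolation=cv2.INTER_CUBIC))
E
```

```text
top None
((562.0, -113.6), (275.1, 154.7), 70.06, 0.94, [[442.3999938964844, -216.5], [587.7999877929688, -269.29998779296875], [681.7000122070312, -10.699999809265137], [536.2000122070312, 42.099998474121094]])
pad_front [array([ 563. , -106.1])]
stop_face [array([614.8,   3.4])]
open_end [array([ 513.9, -245.8])]
scene ((543.8, -191.2), (100.3, 126.1), 67.26, 0.92, [[466.29998779296875, -213.10000610351562], [582.5999755859375, -261.79998779296875], [621.4000244140625, -169.3000030517578], [505.1000061035156, -120.5999984741211]])
((540.3, -121.5), (352.5, 191.1), 66.15, 0.79, [[381.70001220703125, -244.10000610351562], [556.5, -321.3999938964844], [699.0, 1.100000023841858], [524.2000122070312, 78.30000305175781]])
pad_front [array([ 567.9, -108.8])]
stop_face [array([595.7, -13.9])]
open_end [array([ 508. , -248.8])]
```

View pics/g.png

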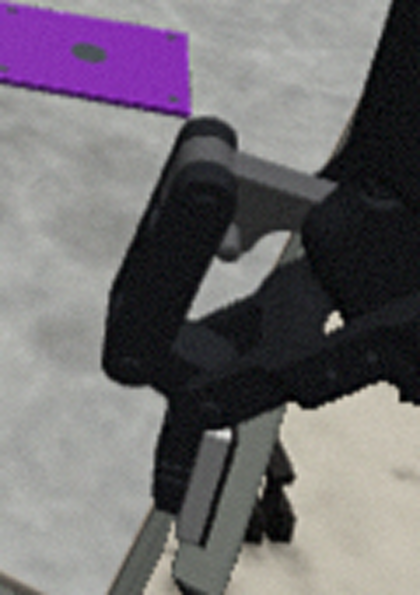

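```bash
cat >> h.py <<'E'
from scipy.optimize import minimize
from scipy.spatial.transform import Rotation as R
def box(x0,x1,y0,y1,z0,z1): return np.array([[x,y,z] for x in(x0,x1) for y in(y0,y1) for z in(z0,z1)],float)
BLOCK=[box(-136,136,-75,75,0,50),box(9,136,-75,75,50,55),box(124,136,-75,75,55,70)]
PLATE=[box(-46,46,-60,60,-3,3)]
def sil(pic,boxes,x,y,yaw,z,s=4):
    m=np.zeros((400*s,640*s),np.uint8); M=R.from_euler("z",yaw,degrees=True).as_matrix()
    for b in boxes:
        P=(b@M.T+[x,y,z])/1000
        q=np.array([proj(pic,p) for p in P])
        cv2.fillConvexPoly(m,cv2.convexHull(((q+.5)*s).round().astype(np.int32)),1)
    return cv2.resize(m.astype(np.float32),(640,400),interpolation=cv2.INTER_AREA)
def getmask(cam,label,near=None,z=0.05):
    for k in range(3):
        p=manip.camera(cam)
        for r in manip.outline_of(p,label):
            v,u=np.nonzero(r["mask"])
            w=ray(p,(u.mean(),v.mean()),z)*1000
            if near is None or np.hypot(w[0]-near[0],w[1]-near[1])<90: return p,r["mask"].astype(np.float32)
def fit(views,boxes,g,z):
    def f(v): 
        e=0
        for p,m in views:
            s=sil(p,boxes,*v,z); e+=np.abs(s-m).sum()/m.sum()
        return e
    r=minimize(f,g,method="Nelder-Mead",options=dict(initial_simplex=np.array(g)+np.array([[0,0,0],[8,0,0],[0,8,0],[0,0,4]]),xatol=.05,fatol=1e-4))
    return r.x.round(2),round(r.fun/len(views),3)
E
cat > f.py <<'E'
from h import *
vb=[getmask(c,"block",(562,-118)) for c in("top","scene")]
vp=[getmask(c,"plate",(544,-190)) for c in("top","scene")]
for n,v,b,g,z in(("block",vb,BLOCK,(560,-118,70),0),("plate",vp,PLATE,(544,-190,68),53)):
    for i in([0],[1],[0,1]): 
        w=[v[j] for j in i if v[j]]
        if w: print(n,i,*fit(w,b,g,z))
E
python3 f.py
```

```text
block [0] [ 563.18 -115.68   70.37] 0.385
block [1] [ 571.56 -112.84   71.27] 0.327
block [0, 1] [ 563.84 -115.89   70.37] 0.368
plate [0] [ 547.25 -188.26   68.77] 0.038
plate [1] [ 546.66 -189.01   67.57] 0.047
plate [0, 1] [ 547.33 -188.67   68.23] 0.044
```

```bash
cat > f.py <<'E'
from h import *
vb=[getmask(c,"block",(562,-118)) for c in("top","scene")]
vp=[getmask(c,"plate",(544,-190)) for c in("top","scene")]
vu=[(a[0],np.maximum(a[1],b[1])) for a,b in zip(vb,vp)]
for i in([0],[1],[0,1]): print("block",i,*fit([vu[j] for j in i],BLOCK,(564,-116,70.3),0))
b,_=fit(vu,BLOCK,(564,-116,70.3),0)
q,_=fit(vp,PLATE,(547,-188.6,68.2),53)
M=R.from_euler("z",b[2],degrees=True).as_matrix()[:2,:2]
print("plate",q,"in block",(M.T@(q[:2]-b[:2])).round(1),round(q[2]-b[2],2))
for n in([-136,0],[9,0],[124,0]): print(n,(M@n+b[:2]).round(1))
E
python3 f.py
```

```text
block [0] [ 563.41 -116.47   70.62] 0.022
block [1] [ 572.78 -111.23   71.08] 0.089
block [0, 1] [ 563.13 -116.63   70.56] 0.067
plate [ 547.59 -187.81   67.95] in block [-72.3  -9. ] -2.61
[-136, 0] [ 517.9 -244.9]
[9, 0] [ 566.1 -108.1]
[124, 0] [6.044e+02 3.000e-01]
```

Model fit: the block is at (563.4, -116.5) mm with yaw 70.6°. The plate is at block (-72, -9), yaw -2.6°, so its rear edge is about 35 mm short of the cork, which matches the brief. Moving above the gap.

>>> jog_arm([
  [30,36,0],
  [60,71,0],
  [90,107,0],
  [120,142,0],
  [150,178,0],
  [180,213,0],
  [210,249,0],
  [240,284,0],
  [270,320,0],
  [300,355,0],
  [330,391,0],
  [360,426,0],
], turn=[5,10,15,20,25,30,35,40,45,50,55,55.5], grip=85)

```text
clock: 3.4
position: [0.4878, -0.2194, 0.2317]
ee_rot: [0.814, 0.581, 0.0, 0.0]
ft_force: [0.6, -1.0, -0.2]
grip_width: 0.994
```

>>> jog_arm([
  [30,34,0],
  [60,68,-10],
  [82,93,-35],
  [82,93,-70],
  [82,93,-105],
  [82,93,-140],
  [82,93,-150],
  [82,93,-150],
], turn=[-0.4,-0.4,-0.4,-0.4,-0.4,-0.4,-0.4,-0.4])

```text
clock: 4.07
position: [0.5679, -0.1262, 0.0792]
ee_rot: [0.816, 0.578, -0.002, -0.002]
ft_force: [0.4, 0.1, 0.0]
grip_width: 0.998
```

Run:
```python
from h import *
p=manip.camera("scene")
cv2.imwrite("pics/s1.png",cv2.resize(p["frame"][90:310,220:480,::-1],None,fx=3,fy=2.7,interpolation=cv2.INTER_CUBIC))
o=manip.get_obs();print(o["position"],o["ee_rot"])
```

```text
[ 0.56952588 -0.12651502  0.08180487] [ 8.16079650e-01  5.77939377e-01 -2.50887628e-04 -1.35627233e-04]
```

View pics/s1.png

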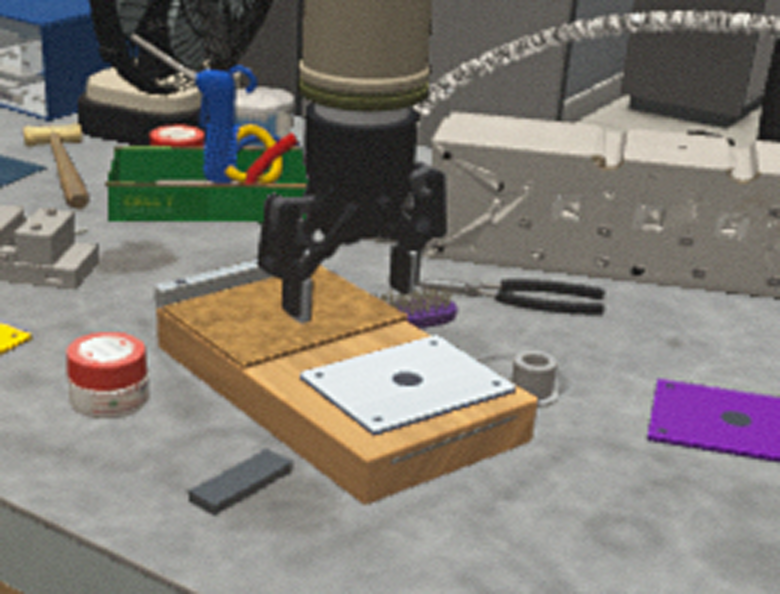

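The fingers are open above the gap, roughly 35–40 mm above the deck. Descending.

>>> jog_arm([
  [0,0,-20],
  [0,0,-34],
  [0,0,-38],
  [0,0,-40],
  [0,0,-41],
  [0,0,-41],
], turn=[0,0,0,0,0,0])

```text
clock: 4.62
position: [0.5701, -0.1266, 0.0417]
ee_rot: [0.816, 0.578, 0.0, 0.0]
ft_force: [-0.1, 0.7, 0.0]
grip_width: 0.996
```

>>> jog_arm([
  [0,0,-2],
  [-1,-3,-2],
  [-2,-6,-2],
  [-3,-9,-2],
  [-4,-12,-2],
  [-5.3,-15,-2],
  [-6.6,-19,-2],
  [-8,-23,-2],
  [-9.3,-26,-2],
  [-10.6,-30,-2],
  [-12,-34,-2],
  [-12,-34,-2],
], turn=[0,0,0,0,0,0,0,0,0,0,0,0])

```text
clock: 5.62
position: [0.5577, -0.1619, 0.0397]
ee_rot: [0.816, 0.577, -0.0, 0.0]
ft_force: [-1.8, -0.4, -0.4]
grip_width: 0.999
```

>>> jog_arm([
  [-1.3,-4,0],
  [-2.6,-8,0],
  [-4,-11,0],
  [-5,-14,0],
  [-6,-17,0],
  [-6,-17,0],
], turn=[0,0,0,0,0,0])

```text
clock: 6.12
position: [0.5514, -0.1799, 0.0396]
ee_rot: [0.817, 0.577, -0.0, 0.001]
ft_force: [-0.6, -0.3, -0.4]
grip_width: 0.994
```

```bash
cat > look.py <<'E'
import sys
from h import *
p=manip.camera("scene")
cv2.imwrite("pics/"+sys.argv[1],cv2.resize(p["frame"][130:290,230:450,::-1],None,fx=3.4,fy=3.4,interpolation=cv2.INTER_CUBIC))
o=manip.get_obs();print(o["position"].round(4),o["ft_force"].round(1),o["clock"])
E
python3 look.py s2.png
```

```text
[ 0.5514 -0.1795  0.0396] [-0.5 -0.6 -0. ] 6.1667
```

View pics/s2.png

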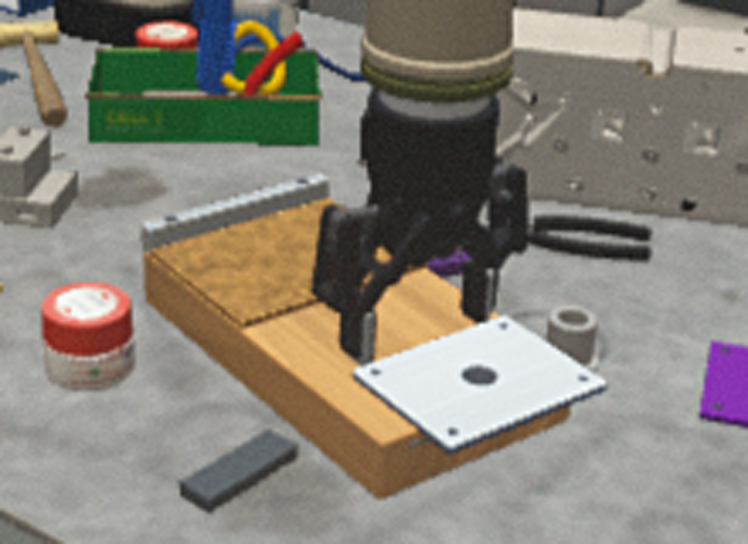

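The plate now overhangs the open end, square to it, with its near corners at crop (452,443) and (605,383). Backing off and measuring.

>>> jog_arm([
  [1,3,0],
  [1,3,20],
  [1,3,55],
  [-6,22,95],
  [-20,60,120],
  [-30,90,120],
  [-30,90,120],
], turn=[0,0,0,0,0,0,0])

```text
clock: 6.75
position: [0.5214, -0.0816, 0.1623]
ee_rot: [0.814, 0.581, 0.001, 0.001]
ft_force: [1.1, 1.3, -0.6]
grip_width: 0.997
```

```bash
cat > pl.py <<'E'
import sys
from h import *
g=[float(a) for a in sys.argv[1:4]]; z=float(sys.argv[4]) if len(sys.argv)>4 else 53
b=np.array([563.4,-116.5]);yb=70.6;M=R.from_euler("z",yb,degrees=True).as_matrix()[:2,:2]
w=M@g[:2]+b
vs=[getmask(c,"plate",w) for c in("top","scene")]
for i in([0],[1],[0,1]):
    v=[vs[j] for j in i if vs[j]]
    if v:
        q,e=fit(v,PLATE,(w[0],w[1],g[2]+yb),z); print(i,q,"blk",(M.T@(q[:2]-b)).round(1),round(q[2]-yb,2),e)
o=manip.get_obs();print(o["position"].round(4),"tcp blk",(M.T@(o["position"][:2]*1000-b)).round(1),o["clock"])
E
python3 pl.py -119 -9 0
```

```text
[0] [ 533.78 -232.46   70.4 ] blk [-119.2  -10.6] -0.2 0.026
[1] [ 533.58 -233.91   70.03] blk [-120.6  -10.9] -0.57 0.042
[0, 1] [ 533.94 -233.26   70.55] blk [-119.9  -11. ] -0.05 0.039
[ 0.5213 -0.0901  0.1594] tcp blk [10.9 48.4] 6.95
```

Measured: plate centre at block (-119.6, -11), square to the block, overhanging by about 29.5 mm.

The tool only points down, so a fingertip can get below an edge only where that edge overhangs. To stop the plate sliding I'll do this:
1. Back the plate against the cork step.
2. Shift it sideways so one front corner overhangs the block's side.
3. Put the fingertip below that corner and tip the plate over the step.

First I move round to the front edge.

>>> jog_arm([
  [-2,-35,0],
  [-4,-75,0],
  [-5,-115,0],
  [-7,-155,0],
  [-8,-190,0],
  [-9,-205,-10],
  [-9,-205,-45],
  [-9,-205,-80],
  [-9,-205,-110],
  [-9,-205,-119],
  [-9,-205,-119.5],
], turn=[0,0,0,0,0,0,0,0,0,0,0])

```text
clock: 7.87
position: [0.5104, -0.2945, 0.0368]
ee_rot: [0.817, 0.577, -0.002, -0.002]
ft_force: [-0.6, -0.7, 1.2]
grip_width: 0.995
```

>>> jog_arm([
  [1,3,3],
  [4,10,3],
  [6,17,3],
  [9,24,3],
  [11,31,3],
  [14,39,3],
  [17,47,3],
  [20,55,3],
  [23,63,3],
  [25,70,3],
  [27,76,3],
  [29,80,3],
], turn=[0,0,0,0,0,0,0,0,0,0,0,0])

```text
clock: 8.87
position: [0.5405, -0.2145, 0.0414]
ee_rot: [0.817, 0.577, -0.001, -0.001]
ft_force: [-2.4, -4.7, 8.7]
grip_width: 0.997
```

```bash
cat > st.py <<'E'
from h import *
b=np.array([563.4,-116.5]);M=R.from_euler("z",70.6,degrees=True).as_matrix()[:2,:2]
o=manip.get_obs();print(o["position"].round(4),"tcp blk",(M.T@(o["position"][:2]*1000-b)).round(1),"F blk",(M.T@o["ft_force"][:2]).round(1),o["ft_force"][2].round(1),"j",o["joint_pos"].round(2),o["clock"])
E
python3 st.py
```

```text
[ 0.5405 -0.2145  0.0414] tcp blk [-100.  -11.] F blk [-5.3  0.6] 8.7 j [ 0.69  0.46 -0.48  1.75  0.25  0.99 -0.23] 8.8667
```

```bash
python3 look.py s3.png
```

```text
[ 0.5409 -0.2136  0.0414] [-1.4 -2.7  7.5] 8.9167
```

View pics/s3.png

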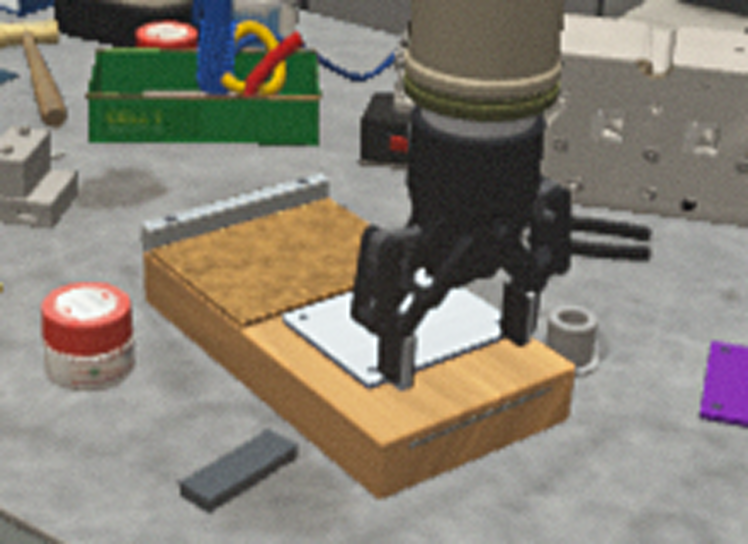

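The plate has moved back close to the step, with the fingers in front of its front edge. There is some upward load on the tips, so I ease up slightly and finish the push.

>>> jog_arm([
  [-0.7,-2,0],
  [-0.7,-2,1],
  [-0.7,-2,1],
  [0.3,1,1],
  [1,3,1],
  [1.6,5,1],
  [2.3,6.5,1],
  [2.3,6.5,1],
], turn=[0,0,0,0,0,0,0,0])

```text
clock: 9.58
position: [0.5431, -0.2077, 0.0425]
ee_rot: [0.817, 0.577, -0.002, -0.0]
ft_force: [-1.0, -2.9, 1.1]
grip_width: 0.995
```

```bash
python3 st.py
```

```text
[ 0.5431 -0.2077  0.0425] tcp blk [-92.7 -11.2] F blk [-3.1 -0.1] 1.1 j [ 0.68  0.46 -0.48  1.75  0.25  0.99 -0.24] 9.5833
```

>>> jog_arm([
  [0.3,1,0],
  [0.7,2,0],
  [0.7,2,0],
  [0.7,2,0],
], turn=[0,0,0,0])

```text
clock: 9.92
position: [0.5443, -0.2057, 0.043]
ee_rot: [0.817, 0.577, -0.001, 0.0]
ft_force: [-1.6, -2.1, 5.3]
grip_width: 0.997
```

```bash
python3 st.py
```

```text
[ 0.5443 -0.2057  0.043 ] tcp blk [-90.5 -11.6] F blk [-2.5  0.9] 5.3 j [ 0.68  0.46 -0.49  1.75  0.25  0.99 -0.24] 9.9167
```

>>> jog_arm([
  [0,0,20],
  [-5,-14,60],
  [-18,-50,95],
  [-30,-85,100],
  [-42,-120,100],
  [-42,-120,100],
], turn=[0,0,0,0,0,0])

```text
clock: 10.42
position: [0.4986, -0.3347, 0.1439]
ee_rot: [0.82, 0.573, -0.003, 0.002]
ft_force: [-1.1, -1.5, -0.5]
grip_width: 0.995
```

```bash
python3 pl.py -40 -11 0
```

```text
[0] [ 560.28 -154.31   71.16] blk [-36.7  -9.6] 0.56 0.044
[1] [ 560.28 -155.79   72.54] blk [-38.1 -10.1] 1.94 0.068
[0, 1] [ 559.95 -155.23   71.83] blk [-37.7  -9.6] 1.23 0.061
[ 0.5028 -0.3241  0.1426] tcp blk [-215.9  -11.8] 10.6167
```

The plate is against the step (centre x ≈ -37, which is 9 − 46). Next I close the gripper and push the plate sideways to +y from its -y side.

>>> jog_arm([
  [20,20,0],
  [45,46,0],
  [72,73,0],
  [100,102,0],
  [125,128,0],
  [138,141,0],
  [138,141,-30],
  [138,141,-60],
  [138,141,-80],
  [138,141,-88],
  [138,141,-89],
  [138,141,-89],
], turn=[0,0,0,0,0,0,0,0,0,0,0,0], grip=0, grip_force=40)

```text
clock: 11.62
position: [0.6412, -0.182, 0.0541]
ee_rot: [0.816, 0.578, -0.001, -0.001]
ft_force: [0.3, 0.5, 0.5]
grip_width: 0.0
```

```bash
python3 st.py
```

```text
[ 0.6412 -0.182   0.0541] tcp blk [-35.9 -95.1] F blk [ 0.6 -0.1] 0.5 j [ 0.55  0.61 -0.48  1.5   0.3   1.1  -0.32] 11.6167
```

>>> jog_arm([
  [0,-1,-1],
  [-5,1,-1],
  [-10,2.5,-1],
  [-15,4,-1],
  [-20,6,-1],
  [-25,8,-1],
  [-30,9.5,-1],
  [-35,11,-1],
  [-40,13,-1],
  [-45,15,-1],
  [-50,16.5,-1],
  [-53,17.5,-1],
], turn=[0,0,0,0,0,0,0,0,0,0,0,0])

```text
clock: 12.62
position: [0.5876, -0.1641, 0.0531]
ee_rot: [0.816, 0.578, -0.001, -0.001]
ft_force: [1.8, -0.8, 0.3]
grip_width: 0.005
```

```bash
python3 st.py; python3 pl.py -38 35 0
```

```text
[ 0.5876 -0.1641  0.0531] tcp blk [-36.9 -38.6] F blk [-0.2 -2. ] 0.3 j [ 0.59  0.51 -0.5   1.66  0.27  1.04 -0.33] 12.6167
[0] [ 526.44 -122.01   58.19] blk [-17.5  33. ] -12.41 3.497
[1] [ 524.79 -142.39   71.25] blk [-37.2  27.8] 0.65 0.088
[0, 1] [ 523.96 -140.08   72.64] blk [-35.3  29.4] 2.04 1.812
[ 0.5882 -0.1644  0.053 ] tcp blk [-36.9 -39.3] 12.9167
```

>>> jog_arm([
  [-4,1.5,0],
  [-8,3,0],
  [-11,4,0],
  [-11,4,0],
  [-4,1,0],
  [0,0,30],
  [10,-4,70],
  [20,-8,90],
  [20,-8,90],
], turn=[0,0,0,0,0,0,0,0,0])

```text
clock: 13.67
position: [0.6124, -0.1735, 0.1486]
ee_rot: [0.816, 0.578, 0.002, 0.002]
ft_force: [0.2, -0.0, 0.8]
grip_width: 0.001
```

```bash
python3 st.py; python3 pl.py -38 40 0
```

```text
[ 0.6124 -0.1735  0.1486] tcp blk [-37.5 -65.2] F blk [ 0.1 -0.2] 0.8 j [ 0.59  0.46 -0.52  1.52  0.23  1.22 -0.29] 13.6667
[0] [ 515.73 -126.9    66.71] blk [-25.6  41.5] -3.89 1.763
[1] [ 512.43 -139.47   70.41] blk [-38.6  40.4] -0.19 0.05
[0, 1] [ 513.58 -138.07   71.34] blk [-36.9  39.8] 0.74 0.919
[ 0.6076 -0.1722  0.1417] tcp blk [-37.9 -60.2] 13.8667
```

>>> jog_arm([
  [-30,-15,0],
  [-65,-30,0],
  [-100,-35,0],
  [-130,-30,0],
  [-155,-20,0],
  [-161,-15,-10],
  [-161,-15,-40],
  [-161,-15,-75],
  [-161,-15,-98],
  [-161,-15,-104],
  [-161,-15,-104],
], turn=[0,0,0,0,0,0,0,0,0,0,0])

```text
clock: 14.78
position: [0.4448, -0.1864, 0.0358]
ee_rot: [0.816, 0.578, -0.002, -0.004]
ft_force: [0.3, -0.4, -0.0]
grip_width: 0.001
```

```bash
python3 st.py; python3 look.py s4.png
```

```text
[ 0.4448 -0.1864  0.0358] tcp blk [-105.3   88.6] F blk [-0.3 -0.4] -0.0 j [ 0.77  0.29 -0.52  2.    0.18  0.9  -0.18] 14.7833
[ 0.4458 -0.1867  0.0373] [-7.3  2.3 -4.5] 14.8333
```

View pics/s4.png

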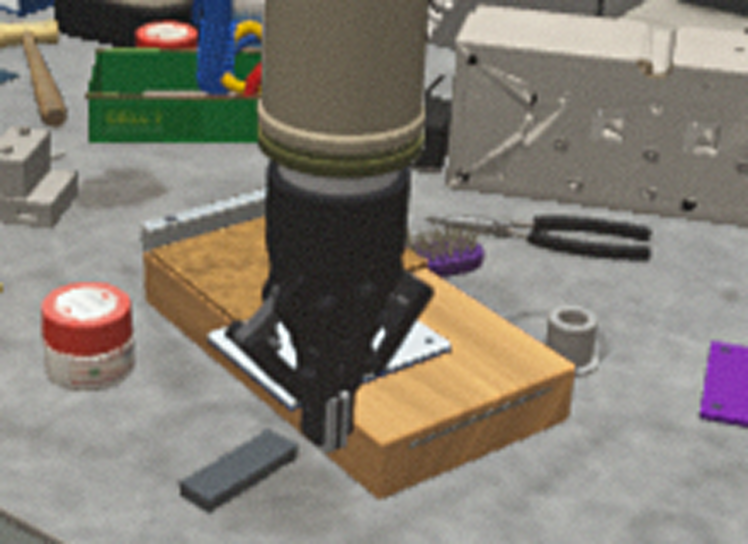

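The fingertip is beyond the block's side and below deck level, just in front of the plate's overhanging corner. It brushes the block's side with 7 N, so I shift out 3 mm, then make contact.

>>> jog_arm([
  [-2,1,0],
  [-3,1,2],
  [-3,1,3],
  [-2,4,3],
  [-1,7,3],
  [-0.3,9,3],
  [0,10,3],
  [0,10,3],
], turn=[0,0,0,0,0,0,0,0])

```text
clock: 15.5
position: [0.446, -0.1768, 0.0405]
ee_rot: [0.816, 0.578, -0.002, -0.003]
ft_force: [-0.4, -1.1, 1.1]
grip_width: 0.001
```

```bash
python3 st.py
```

```text
[ 0.446  -0.1768  0.0405] tcp blk [-95.9  90.7] F blk [-1.2  0. ] 1.1 j [ 0.76  0.27 -0.53  2.01  0.17  0.91 -0.19] 15.5
```

>>> jog_arm([
  [0.7,2,0],
  [1.2,3.5,0],
  [1.7,5,0],
  [1.7,5,0],
], turn=[0,0,0,0])

```text
clock: 15.83
position: [0.4456, -0.1761, 0.0404]
ee_rot: [0.817, 0.577, -0.004, -0.002]
ft_force: [-8.4, -16.4, 4.7]
grip_width: -0.001
```

```bash
python3 st.py
```

```text
[ 0.4456 -0.1761  0.0404] tcp blk [-95.3  91.3] F blk [-18.2   2.5] 4.7 j [ 0.76  0.27 -0.53  2.01  0.18  0.91 -0.21] 15.8333
```

Firm contact against the step: 18 N, about 4 N/mm stiffness. Now I lift with a light push held on.

>>> jog_arm([
  [1,3,0],
  [1,3,4],
  [1,3,8],
  [1.1,3,12],
  [1.2,3.3,16],
  [1.4,3.9,20],
  [1.6,4.5,24],
  [1.6,4.5,24],
], turn=[0,0,0,0,0,0,0,0])

```text
clock: 16.5
position: [0.446, -0.1735, 0.0647]
ee_rot: [0.817, 0.576, -0.006, -0.001]
ft_force: [-6.4, -7.6, 0.8]
grip_width: 0.003
```

```bash
python3 st.py; python3 look.py s5.png
```

```text
[ 0.446  -0.1735  0.0647] tcp blk [-92.8  91.8] F blk [-9.3  3.5] 0.8 j [ 0.76  0.24 -0.54  1.99  0.15  0.96 -0.19] 16.5
[ 0.4459 -0.1735  0.0644] [-5.1 -8.   0.9] 16.55
```

View pics/s5.png

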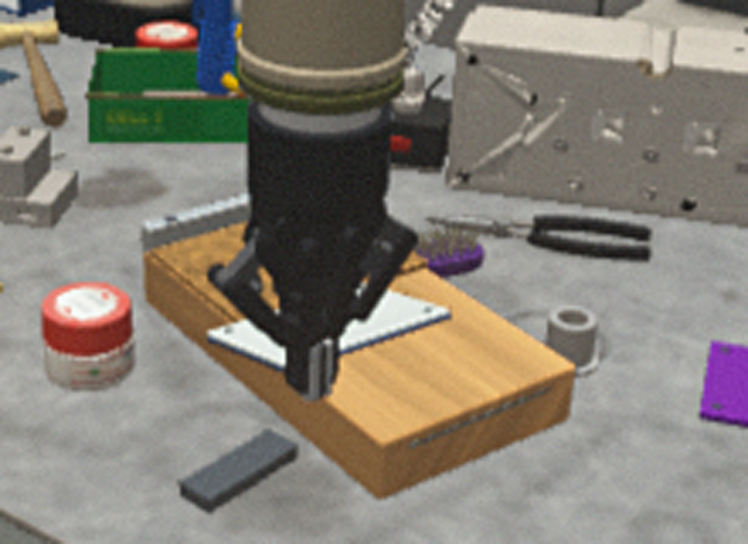

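```bash
cat > tilt.py <<'E'
import sys
from h import *
b=np.array([563.4,-116.5]);M=R.from_euler("z",70.6,degrees=True).as_matrix()
y0=float(sys.argv[1])
def pose(th,y):
    t=np.radians(th); d=5*np.tan(t) if th<33.6 else 6*np.sin(t)
    Q=R.from_euler("y",th,degrees=True).as_matrix()      # front (-x) up
    c=np.array([9-d,y,50])+Q@np.array([-46,0,3]); return c,Q
views=[(c,)+(getmask(c,"plate",(M[:2,:2]@[-20,y0]+b)) or (None,None)) for c in("top","scene")]
for th in range(-4,100,6):
    th=max(th,0); out=[th]
    for c,p,m in views:
        if p is None: out.append(None);continue
        e=[]
        for y in np.arange(y0-8,y0+9,4):
            cc,Q=pose(th,y); P=(PLATE[0]@Q.T+cc)@M.T+[*b,0]
            q=np.array([proj(p,k/1000) for k in P]); s=np.zeros((400,640),np.uint8)
            cv2.fillConvexPoly(s,cv2.convexHull(q.round().astype(np.int32)),1)
            e.append((m*(1-s)).sum()+.3*((1-m)*s).sum())
        out.append((c,int(min(e)),y0-8+4*int(np.argmin(e)),int(m.sum())))
    print(out)
E
python3 tilt.py 41
```

```text
[0, ('top', 264, 41.0, 817), ('scene', 392, 33.0, 479)]
[2, ('top', 264, 41.0, 817), ('scene', 359, 33.0, 479)]
[8, ('top', 258, 41.0, 817), ('scene', 267, 33.0, 479)]
[14, ('top', 257, 41.0, 817), ('scene', 203, 41.0, 479)]
[20, ('top', 250, 41.0, 817), ('scene', 328, 49.0, 479)]
[26, ('top', 240, 41.0, 817), ('scene', 476, 49.0, 479)]
[32, ('top', 228, 41.0, 817), ('scene', 530, 45.0, 479)]
[38, ('top', 215, 41.0, 817), ('scene', 545, 41.0, 479)]
[44, ('top', 202, 41.0, 817), ('scene', 609, 45.0, 479)]
[50, ('top', 188, 41.0, 817), ('scene', 681, 37.0, 479)]
[56, ('top', 167, 41.0, 817), ('scene', 748, 49.0, 479)]
[62, ('top', 145, 41.0, 817), ('scene', 806, 37.0, 479)]
[68, ('top', 184, 45.0, 817), ('scene', 863, 41.0, 479)]
[74, ('top', 319, 41.0, 817), ('scene', 917, 33.0, 479)]
[80, ('top', 504, 37.0, 817), ('scene', 963, 41.0, 479)]
[86, ('top', 672, 49.0, 817), ('scene', 1002, 37.0, 479)]
[92, ('top', 763, 41.0, 817), ('scene', 1029, 33.0, 479)]
[98, ('top', 815, 41.0, 817), ('scene', 1046, 33.0, 479)]
```

The tilt fit in the scene view gives about 14°, which matches the 24 mm lift. The corner is riding on the finger about 10 mm above its tip. Continuing along the hinge arc.

>>> jog_arm([
  [0.8,2.3,4],
  [1.1,3.2,8],
  [1.5,4.4,12],
  [2,5.7,15.5],
  [2.5,7.1,19],
  [3,8.6,22.5],
  [3.6,10.3,26],
  [4.3,12.2,29.5],
  [5,14.2,32.5],
  [5.7,16.3,35.5],
  [6.5,18.7,38.5],
  [7.4,21.1,41.5],
], turn=[0,0,0,0,0,0,0,0,0,0,0,0])

```text
clock: 17.75
position: [0.4527, -0.1531, 0.1058]
ee_rot: [0.818, 0.576, -0.007, -0.002]
ft_force: [-2.6, -4.6, 2.8]
grip_width: 0.0
```

```bash
python3 st.py;python3 tilt.py 41 | sed -n 6,12p
```

```text
[ 0.4527 -0.1531  0.1058] tcp blk [-71.3  92.3] F blk [-5.2  1. ] 2.8 j [ 0.75  0.18 -0.56  1.95  0.12  1.05 -0.21] 17.75
[26, None, ('scene', 442, 37.0, 483)]
[32, None, ('scene', 386, 41.0, 483)]
[38, None, ('scene', 258, 45.0, 483)]
[44, None, ('scene', 109, 41.0, 483)]
[50, None, ('scene', 190, 33.0, 483)]
[56, None, ('scene', 279, 33.0, 483)]
[62, None, ('scene', 362, 33.0, 483)]
```

>>> jog_arm([
  [1,3,2.5],
  [2,5.5,5],
  [3.2,9,7.5],
  [4.2,12,10],
  [5.3,15,12.5],
  [6.3,18,15],
  [7.5,21.3,17],
  [8.7,24.5,18.7],
  [9.8,28,20.2],
  [11,31.3,21.5],
  [12.3,35,22.8],
  [13.5,38.3,24],
], turn=[0,0,0,0,0,0,0,0,0,0,0,0])

```text
clock: 19.25
position: [0.4664, -0.1141, 0.1295]
ee_rot: [0.818, 0.576, -0.006, -0.002]
ft_force: [-0.7, -0.9, 0.2]
grip_width: -0.0
```

```bash
python3 st.py;python3 tilt.py 41 | sed -n 10,17p
```

```text
[ 0.4664 -0.1141  0.1295] tcp blk [-29.9  92.3] F blk [-1.1  0.3] 0.2 j [ 0.7   0.16 -0.6   1.92  0.1   1.1  -0.28] 19.25
[50, None, ('scene', 5281, 33.0, 5153)]
[56, None, ('scene', 5365, 33.0, 5153)]
[62, None, ('scene', 5421, 49.0, 5153)]
[68, None, ('scene', 5446, 49.0, 5153)]
[74, None, ('scene', 5425, 49.0, 5153)]
[80, None, ('scene', 5324, 49.0, 5153)]
[86, None, ('scene', 5232, 49.0, 5153)]
[92, None, ('scene', 5153, 49.0, 5153)]
```

```bash
python3 look.py s6.png
```

```text
[ 0.4661 -0.1147  0.1293] [-0.  -0.2 -0.7] 19.7
```

View pics/s6.png

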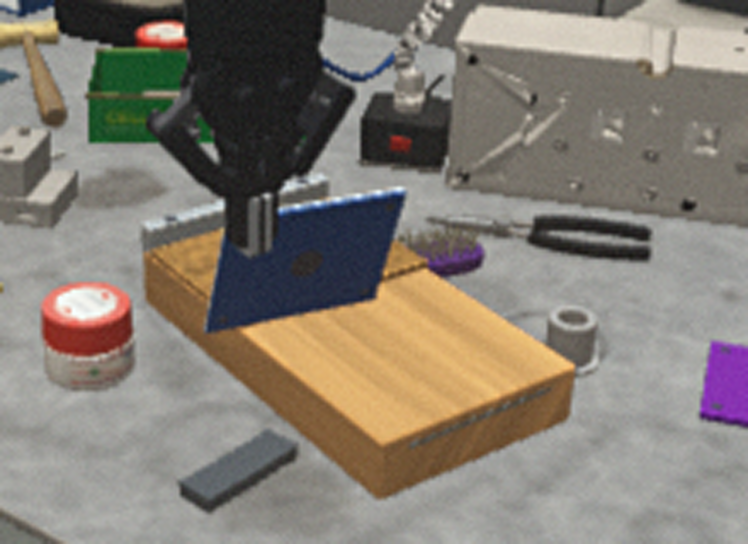

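The blue face now shows, with the plate at roughly 75° against the step and its foot running from crop (207,330) to (375,297). Pushing it past vertical slowly.

>>> jog_arm([
  [1,3,0.5],
  [2,5.5,1],
  [2.8,8,1.5],
  [3.6,10.5,2],
  [4.5,13,2],
  [5.3,15,2],
  [6,17,2],
  [6.6,19,2],
  [7.3,21,2],
  [8,23,2],
  [8.7,25,2],
  [9.3,27,2],
], turn=[0,0,0,0,0,0,0,0,0,0,0,0])

```text
clock: 20.7
position: [0.4755, -0.0875, 0.1313]
ee_rot: [0.818, 0.576, -0.006, -0.002]
ft_force: [-0.9, -0.3, 0.1]
grip_width: -0.001
```

```bash
python3 st.py;python3 pl.py 52 41 0 58
```

```text
[ 0.4755 -0.0875  0.1313] tcp blk [-1.9 92.5] F blk [-0.6  0.8] 0.1 j [ 0.66  0.17 -0.62  1.91  0.11  1.11 -0.35] 20.7
[1] [560.98 -63.37  74.77] blk [49.3 19.9] 4.17 0.452
[0, 1] [560.98 -63.37  74.77] blk [49.3 19.9] 4.17 0.452
[ 0.4754 -0.0879  0.1313] tcp blk [-2.2 92.5] 21.1
```

>>> jog_arm([
  [-4,-10,10],
  [-10,-20,20],
  [-25,-30,25],
  [-40,-40,25],
  [-40,-40,25],
], turn=[0,0,0,0,0])

```text
clock: 21.52
position: [0.4333, -0.1301, 0.1564]
ee_rot: [0.819, 0.574, -0.007, -0.002]
ft_force: [0.4, -0.4, -0.4]
grip_width: 0.002
```

```bash
python3 pl.py 52 41 0 58; python3 look.py s7.png
```

```text
[0] [544.83 -55.42  66.1 ] blk [51.4 37.8] -4.5 0.443
[1] [543.02 -57.4   66.9 ] blk [49.  38.9] -3.7 0.045
[0, 1] [544.01 -56.37  66.93] blk [50.3 38.3] -3.67 0.256
[ 0.4359 -0.1274  0.1563] tcp blk [-52.7 116.7] 21.7167
[ 0.4359 -0.1272  0.1563] [0.5 0.1 0.6] 21.7667
```

View pics/s7.png

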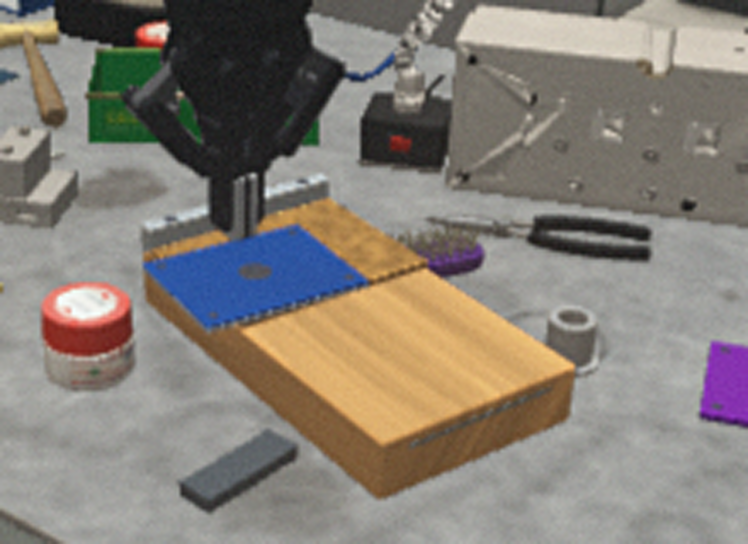

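The plate lies blue face up on the cork, centre about (49.5, 38.5), yaw about -4°. Next I push it back sideways to the middle.

>>> jog_arm([
  [10,30,0],
  [20,65,0],
  [31,97,0],
  [31,98,-25],
  [31,98,-60],
  [31,98,-88],
  [31,98,-97],
  [31,98,-98],
  [31,98,-98],
], turn=[0,0,0,0,0,0,0,0,0])

```text
clock: 22.52
position: [0.4673, -0.0288, 0.0588]
ee_rot: [0.817, 0.576, -0.006, -0.002]
ft_force: [0.9, 0.5, 0.0]
grip_width: -0.002
```

```bash
python3 st.py
```

```text
[ 0.4673 -0.0288  0.0588] tcp blk [ 50.8 119.7] F blk [ 0.7 -0.7] 0.0 j [ 0.57  0.25 -0.67  2.01  0.19  0.96 -0.53] 22.5167
```

>>> jog_arm([
  [4,-2,-0.5],
  [8,-4,-0.5],
  [12,-5,-0.5],
  [16,-6.5,-0.5],
  [20,-8,-0.5],
  [24,-9.5,-0.5],
  [28,-11,-0.5],
  [32,-12,-0.5],
  [36,-13.5,-0.5],
  [40,-15,-0.5],
  [43,-16,-0.5],
  [45,-17,-0.5],
], turn=[0,0,0,0,0,0,0,0,0,0,0,0])

```text
clock: 23.52
position: [0.5127, -0.0459, 0.0582]
ee_rot: [0.817, 0.576, -0.006, -0.002]
ft_force: [-1.6, 0.4, 0.7]
grip_width: -0.005
```

```bash
python3 st.py; python3 pl.py 50 2 0 58
```

```text
[ 0.5127 -0.0459  0.0582] tcp blk [49.8 71.2] F blk [-0.2  1.7] 0.7 j [ 0.55  0.34 -0.63  1.9   0.24  0.99 -0.53] 23.5167
[0] [586.45 -72.78  70.92] blk [48.9 -7.2] 0.32 3.118
[1] [577.61 -67.76  70.62] blk [50.7  2.8] 0.02 0.179
[0, 1] [578.93 -68.29  71.47] blk [50.6  1.4] 0.87 1.656
[ 0.5125 -0.0458  0.0583] tcp blk [49.7 71.5] 23.7167
```

>>> jog_arm([
  [-6,2,0],
  [-8,3,20],
  [-8,3,50],
  [5,-20,65],
  [20,-50,65],
  [42,-91,65],
  [42,-91,65],
], turn=[0,0,0,0,0,0,0])

```text
clock: 24.3
position: [0.5556, -0.1443, 0.1235]
ee_rot: [0.819, 0.573, -0.006, -0.001]
ft_force: [-1.0, -0.4, 0.2]
grip_width: -0.002
```

>>> jog_arm([
  [0,0,0],
  [0,0,0],
  [0,0,0],
  [0,0,0],
  [0,0,-20],
  [0,0,-35],
  [0,0,-45],
  [0,0,-45],
], turn=[0,0,0,0,0,0,0,0], grip=85)

```text
clock: 24.97
position: [0.5542, -0.1431, 0.0765]
ee_rot: [0.819, 0.574, -0.007, -0.002]
ft_force: [-1.6, 0.9, 0.3]
grip_width: 0.997
```

```bash
python3 st.py; python3 pl.py 50 2 0 58
```

```text
[ 0.5542 -0.1431  0.0765] tcp blk [-28.2  -0.1] F blk [0.3 1.8] 0.3 j [ 0.64  0.42 -0.57  1.74  0.26  1.07 -0.37] 24.9667
[0] [577.26 -61.42  69.39] blk [56.6  5.2] -1.21 0.469
[1] [576.36 -66.7   70.59] blk [51.3  4.3] -0.01 0.389
[0, 1] [576.74 -64.88  70.45] blk [53.1  4.6] -0.15 0.442
[ 0.5562 -0.1441  0.0795] tcp blk [-28.4  -2.4] 25.1667
```

>>> jog_arm([
  [-4,1,-15],
  [-4,1,-28],
  [-4,1,-33],
  [-4,1,-35],
  [-4,1,-35],
  [-4,1,-35],
], turn=[0.6,0.6,0.6,0.6,0.6,0.6])

```text
clock: 25.67
position: [0.5526, -0.1431, 0.0448]
ee_rot: [0.816, 0.578, -0.006, 0.0]
ft_force: [0.3, -0.2, 0.2]
grip_width: 0.995
```

```bash
python3 st.py
```

```text
[ 0.5526 -0.1431  0.0448] tcp blk [-28.7   1.4] F blk [-0.1 -0.4] 0.2 j [ 0.63  0.46 -0.56  1.77  0.29  1.   -0.38] 25.6667
```

>>> jog_arm([
  [1.3,3.8,-0.3],
  [2.7,7.6,-0.3],
  [4,11.4,-0.3],
  [5.4,15.2,-0.3],
  [6.7,19,-0.3],
  [8,22.8,-0.3],
  [9.4,26.6,-0.3],
  [10.7,30.4,-0.3],
  [12,34,-0.3],
  [13.4,38,-0.3],
  [14.4,41,-0.3],
  [15.1,43,-0.3],
], turn=[0,0,0,0,0,0,0,0,0,0,0,0])

```text
clock: 26.67
position: [0.5678, -0.0995, 0.0446]
ee_rot: [0.816, 0.578, -0.006, 0.0]
ft_force: [0.3, -1.3, 0.4]
grip_width: 0.993
```

```bash
python3 st.py
```

```text
[ 0.5678 -0.0995  0.0446] tcp blk [17.5  1.5] F blk [-1.1 -0.8] 0.4 j [ 0.56  0.47 -0.57  1.75  0.3   1.01 -0.47] 26.6667
```

Now the final push into the stop, in small steps with the force checked.

>>> jog_arm([
  [0.7,2,0],
  [1.3,3.5,0],
  [1.7,5,0],
  [2,6,0],
  [2,6,0],
], turn=[0,0,0,0,0])

```text
clock: 27.08
position: [0.569, -0.0973, 0.0445]
ee_rot: [0.817, 0.577, -0.008, 0.001]
ft_force: [-3.6, -11.2, 3.4]
grip_width: 0.997
```

```bash
python3 st.py
```

```text
[ 0.569  -0.0973  0.0445] tcp blk [20.   1.1] F blk [-11.7  -0.3] 3.4 j [ 0.55  0.48 -0.57  1.75  0.31  1.01 -0.48] 27.0833
```

>>> jog_arm([
  [0.7,2,0],
  [1.3,4,0],
  [1.3,4,0],
  [1.3,4,0],
  [0,0,0],
  [-2,-6,0],
  [-3,-9,10],
  [-8,-25,50],
  [-20,-60,90],
  [-32,-95,100],
  [-45,-135,100],
  [-45,-135,100],
], turn=[0,0,0,0,0,0,0,0,0,0,0,0])

```text
clock: 28.08
position: [0.5221, -0.24, 0.1468]
ee_rot: [0.819, 0.574, -0.008, 0.004]
ft_force: [-0.3, -1.2, -0.6]
grip_width: 0.995
```

```bash
python3 st.py; python3 pl.py 78 2 0 58
python3 - <<'E'
from h import *
a=manip.camera("top");c=manip.camera("scene")
for p,n,o in((a,"t8",(120,260,220,420)),(c,"s8",(140,280,230,430))):
    cv2.imwrite(f"pics/{n}.png",cv2.resize(p["frame"][o[0]:o[1],o[2]:o[3],::-1],None,fx=3.9,fy=3.9,interpolation=cv2.INTER_CUBIC))
E
```

```text
[ 0.5221 -0.24    0.1468] tcp blk [-130.2   -2.1] F blk [-1.3 -0.1] -0.6 j [ 0.79  0.34 -0.54  1.68  0.2   1.18 -0.15] 28.0833
[0] [584.84 -41.9   71.68] blk [77.5  4.6] 1.08 0.047
[1] [585.11 -42.37  70.49] blk [77.1  4.1] -0.11 0.095
[0, 1] [585.14 -42.03  70.78] blk [77.5  4.2] 0.18 0.071
[ 0.5242 -0.2316  0.1448] tcp blk [-121.6   -1.3] 28.2833
```

View pics/t8.png

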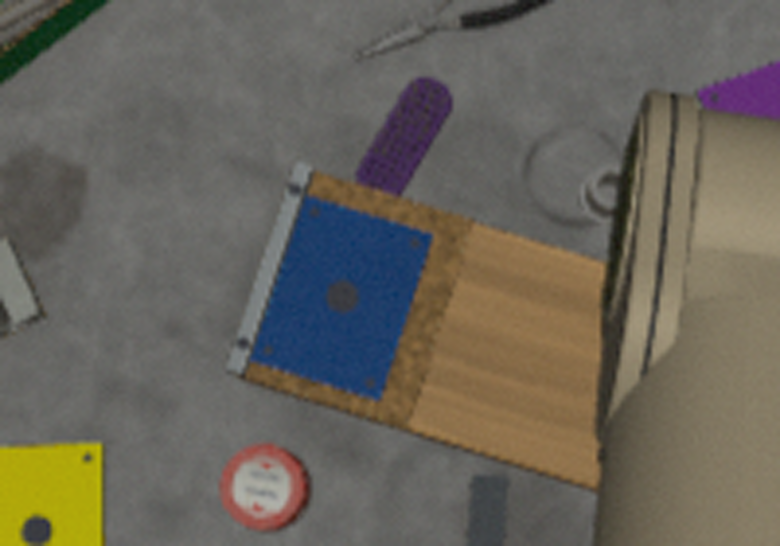

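View pics/s8.png

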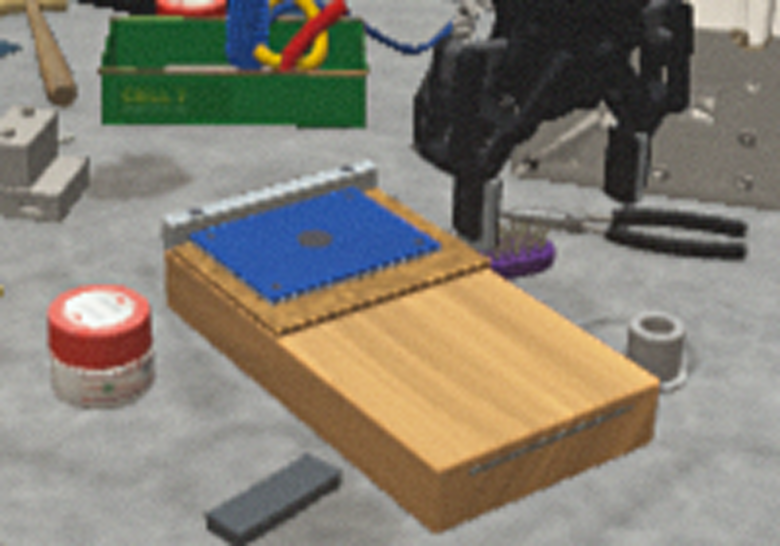

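Both views show the plate blue face up on the cork, with its long side against the stop and square to it. The bystanders have not moved. Handing in.

```bash
python3 -c "
from h import *
print(manip.hand_in(), manip.get_obs()['clock'])"
```

```text
the job is handed in; nothing more can be done
the job is handed in; nothing more can be done
```

The plate is flipped and home: blue face up, flat on the cork, one long side against the steel stop. I handed the job in shortly after 28 s on the clock, within the 58 s limit, with the gripper clear.

**What I did**
1. I pushed the plate about 29.5 mm out over the open end without letting it drop.
2. The tool can only point straight down, so I could not get under the edge where it overhung the open end. I pushed the plate back against the cork step and shifted it sideways so one front corner overhung the block's side.
3. I put the closed fingertips below that corner and lifted it. The plate hinged on the step, and I pushed it past vertical so it fell onto the cork.
4. I centred it sideways and pushed it into the stop with both fingers until the force rose to about 12 N.

**Last checks**
- **Position:** the two-camera fit puts the plate centre 46.5 mm before the stop face; home is 46 mm.
- **Squareness:** the fit gives 0.2° off square. The single views disagree slightly, +1.1° from the top camera and -0.1° from the scene camera, which is within the fit's accuracy.
- **Bystanders:** the pot, oilstone, bush and brush look unmoved in the last pictures. I checked that by eye only and did not measure them.

**Less clean moments**
- The fingers rode lightly on the plate's front edge during the push back to the step, up to about 9 N.
- They also brushed the block's side once, at about 7 N.
- The last part of the tip-over, past vertical, was a free fall.

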